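# Swap the opener for the peeler in the drawer behind the jars

## Robot

A 6-joint arm with a two-finger parallel gripper is mounted at the origin on a cart in front of the work surface, level with it; the furniture and walls round the work are solid. World frame = base frame: x ahead of the robot, y to its left, z up, the work surface at z = 0. Lengths are in m, angles in degrees, forces in N, time in s.
With the tool pointing down it reaches from about 0.3 to 0.75 m from the base axis. Payload 8.5 kg.
Tool frame: the origin (TCP) lies at the very end of the fingers, on their centre line; the grasp point (between the pads) lies 19 mm behind it (env.hold_point_z is the distance from the TCP to the grasp point, in m); z points along the fingers, y is the line along which they close (so a half turn about z gives the same grasp; the last joint's range is limited). The gripper opens to 85 mm and grips with 20 to 120 N. Pads are 22 mm wide; open, the fingers measure 114 mm over their backs; the gripper's body (76 mm by 85 mm) begins 54 mm behind the grasp point. The pads swing forward as they close: fully open they stand 13 mm farther back than shut.
Start: joints at [-85.56, 21.807, 74.336, -0, 83.858, -12.336], TCP at [0.159, -0.527, 0.231] pointing down, gripper open.
Joint ranges: [-178.18, 178.18], [-50.72, 133.34], [12.68, 142.11], [-81.47, 261.47], [9.98, 163.14], [-165.26, 165.26]. Speed limits (degrees/s): [136.94, 136.94, 180, 180, 180, 180].

## Interface

Orientations are given as a 3x3 rotation matrix whose columns are the frame's x, y, z axes.
In Python, from rig import env, optics gives the robot as it stands.
- The arm moves only by the shell command python3 -m jog 'ROWS' [OPENING] [FORCE]. ROWS is JSON, a list of rows, each an object with "linear": the shift along the tool's x, y, z in units of 40 mm (1.0 is 40 mm), a list of three; "roll": the turn about the tool's z in units of 5 degrees (1.0 is 5 degrees). A call has 1 to 12 rows; each row shifts and turns the commanded pose from where the row before left it, along the tool's axes as they then stand; what a row does not reach is not made up. A row lasts 1/12 s, in which the tool goes at most 41.7 mm and 7.16 degrees, less where a joint would pass 70% of its speed; a pose out of reach is approached as far as the arm can. A call is refused whole if a number of a shift passes 1 or a number of a turn 1, either way. A call with a gripper value outside its range is refused whole. OPENING is the opening, from -1 (shut) to 1 (fully open), set as the call begins (- or left out, the last holds). The fingers move at their own pace and stop on an object; FORCE is the grip in N (left out, the last holds). Time passes only in rows, so rows that do not move let the fingers close. It gives the time, the measured TCP pose, the force, the opening and the grip force at its end, in the units of the state.
- env.observe(): the state, without advancing time (a new reading comes with each control period).
- optics.get_image(name): name is "side" or "top"; returns the picture (420x560x3 uint8, red, green, blue); there is no depth.
- optics.calibration(name): a dict with "fov_y" (degrees; the focal length in pixels is half the picture's height over the tangent of half this angle, whatever the lens; pixels are square), "cx", "cy" (the principal point, pixels), "D" ([k1, k2, p1, p2, k3] as OpenCV has them; the pictures are not rectified), "T" (4x4, takes a point from camera to world coordinates). Camera axes: x right, y down, z forward; pixel columns grow to the right and rows downward; lengths in m; the calibration is good to about 2 mm. A picture is of the moment at which its call begins. calibration takes no time and is no camera call.
- env.close_job(): hands the job in; it is judged then, once.
The state is a dict: "time_s": time; "q": joint angles; "qvel": joint speeds; "joint_efforts": joint torques, N m; "position": TCP position; "tool_rot": TCP orientation; "ft_force": force on the tool from outside, world axes, zero at the start; "wrist_torque": the same for the moment, N m; "grip_width": finger opening in m; "gripper_force": force on a finger pad.
Only numpy, scipy, OpenCV 4.12 (cv2) and the standard library are available. Lean on these libraries where they do the work, as an engineer would, in place of code of your own. Each camera call takes 0.05 s, during which the arm holds its last target. There are 200 camera calls.

## Task

The honey jar and the spice jar stand in the way of the little worktop drawer: set both upright on the white tray, pull the drawer out to its stop, take out the yellow peeler and lay it flat on the cutting board, and only then lay the yellow bottle opener from the board flat on the drawer's floor, where the peeler was. Push the drawer fully shut, and after that stand each jar upright again in the coaster it came from. Never tip a jar over, and let go of everything at the end.

Things in the scene. Friction and masses are not known exactly. Their poses are not given: they have to be found in the camera images.
- honey_jar: jar of honey, glass with a golden screw lid, 63 mm in diameter, 94 mm high, about 0.43 kg; origin at the centre of its underside, z up. The lid (64 mm across) is the top 11 mm. Starts standing in the cork coaster.
- spice_jar: spice jar, slim, green screw lid, dark-blue and red label, 46 mm in diameter, 106 mm high, about 0.11 kg; origin at the centre of its underside, z up. The lid is the top 20 mm, 45 mm across. Starts standing in the blue coaster.
- coaster_cork: fixed round coaster of brown cork, the honey jar's home; 90 mm in diameter; its floor is 4 mm above the worktop inside a raised rim 5 mm wide and 8 mm high (inner diameter 80 mm); origin at the centre of its underside, on the worktop. It lies in front of the drawer, left or right.
- coaster_blue: fixed round coaster of blue glazed ceramic, the spice jar's home; 72 mm in diameter; its floor is 4 mm above the worktop inside a raised rim 5 mm wide and 8 mm high (inner diameter 62 mm); origin at the centre of its underside, on the worktop. It lies in front of the drawer, left or right.
- tray: fixed white serving tray, 200 mm along its x, 300 mm along its y, the side area for the jars; walls 5 mm thick and 22 mm high, floor 5 mm above the worktop; brass grips at its two y ends; origin at the centre of its underside, on the worktop. To the left or the right of the drawer.
- board: fixed bamboo cutting board, 426 mm along its x, 288 mm along its y, 20 mm thick; origin at the centre of its underside, on the worktop. On the other side of the drawer than the tray. At the start the opener lies on its +y half (of its own frame) and a lemon near its +x end, which may stay where it is; the -y half is free.
- peeler: vegetable peeler with a yellow handle, 170 mm long along its x, 25 mm wide (y), 18 mm high; origin at the centre of its underside. Starts inside the drawer, lying across it (its x along the drawer front), half under the edge of the top of the drawer unit. Grasp it across its width at the middle (24 mm).
- opener: bottle opener with a yellow handle and a flat steel head, 174 mm long along its x, up to 41 mm wide (y) at the head, 20 mm high; origin at the centre of its underside. Starts lying on the cutting board. Grasp it across its width at the middle, where the fingers meet it 38 mm apart.
- drawer (a joint): travel of the drawer in m: 0 shut, 0.125 out at its stop; starts ajar, about 0.058; about 1 N of friction, stays where left. Its dark wooden unit is fixed, 150 mm deep, 250 wide, 85 high, a timer on the far part of its flat top. In the handle's frame the top's front edge lies at x = 0.052 + travel: fully out, the whole drawer is open from above.
- drawer_handle (a point): middle of the drawer's steel bar handle: bar 9 mm thick, 96 long, 50 mm above the worktop, 40 mm in front of the drawer front. The frame moves with the drawer: x points into the unit (it opens along -x), y along the bar, z up. In it: front panel x 0.040 to 0.052, top z 0.022; inside of the drawer x 0.052 to 0.167, y -0.106 to 0.106, floor z -0.023, side walls up to z 0.008.
There are look-alikes about, which are no part of the job. Leave any purple or turquoise look-alike of the spice_jar alone.

How it is judged:
By the outcome, as a careful person would: the job done as asked, in the order asked, and still so for the second after the job is handed in, with the robot touching nothing.
It also fails if it takes over 136 s, if anything falls off the work surface, if the arm or the gripper's body presses on something with over 40 N, if the wrist force passes 120 N, or if a joint passes its speed limit or range.

## Working session

There is one attempt and no reset: what is moved stays moved. The work goes in short steps, Python scripts to look and compute and a shell command to move; the robot and the scene stay as the last step left them, time stands still between calls to the robot, and variables do not carry over. Pictures are saved under pics/ and viewed, at most 14 in all, crops included, and the job is handed in when it is done.

```bash
ls; mkdir -p pics; cat > h.py <<'E'
import numpy as np, cv2
from rig import env, optics
def grab(n,f=None):
    im=optics.get_image(n)
    if f: cv2.imwrite('pics/'+f,cv2.cvtColor(im,cv2.COLOR_RGB2BGR))
    return im
def K(c): 
    f=210/np.tan(np.radians(c['fov_y'])/2); return np.array([[f,0,c['cx']],[0,f,c['cy']],[0,0,1.]])
def ray(n,u,v):
    c=optics.calibration(n); p=cv2.undistortPoints(np.array([[[u,v]]],float),K(c),np.array(c['D'],float))[0,0]
    T=np.array(c['T']); return T[:3,3],T[:3,:3]@np.array([p[0],p[1],1])
def onz(n,u,v,z):
    o,d=ray(n,u,v); return o+d*(z-o[2])/d[2]
def proj(n,P):
    c=optics.calibration(n); T=np.linalg.inv(np.array(c['T']))
    r,_=cv2.Rodrigues(T[:3,:3]); return cv2.projectPoints(np.array(P,float).reshape(-1,1,3),r,T[:3,3],K(c),np.array(c['D'],float))[0][:,0]
E
python3 - <<'E'
from h import *
np.set_printoptions(precision=4,suppress=True)
for n in ('top','side'):
    grab(n,n+'0.png'); c=optics.calibration(n); print(n,c['fov_y'],c['D'],np.array(c['T']))
s=env.observe(); print(s['tool_rot'],s['grip_width'],env.hold_point_z,s['time_s'])
E
```

```text
pics
top 48.31546194801498 [-0.0732  0.      0.      0.      0.    ] [[ 0.0302 -0.995   0.0953  0.4452]
 [-0.9995 -0.0307 -0.0036  0.0518]
 [ 0.0065 -0.0952 -0.9954  1.2491]
 [ 0.      0.      0.      1.    ]]
side 54.308895731815284 [-0.0342  0.      0.      0.      0.    ] [[-0.9116 -0.3283  0.2475  0.2664]
 [-0.411   0.7427 -0.5287  0.5682]
 [-0.0103 -0.5836 -0.8119  0.9162]
 [ 0.      0.      0.      1.    ]]
[[ 0.9574  0.2886 -0.0001]
 [ 0.2886 -0.9574  0.0013]
 [ 0.0003 -0.0012 -1.    ]] 0.08535571845908142 0.0187 0.1
```

View pics/top0.png

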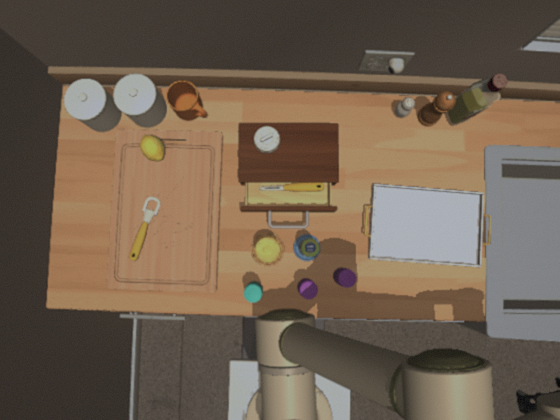

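View pics/side0.png

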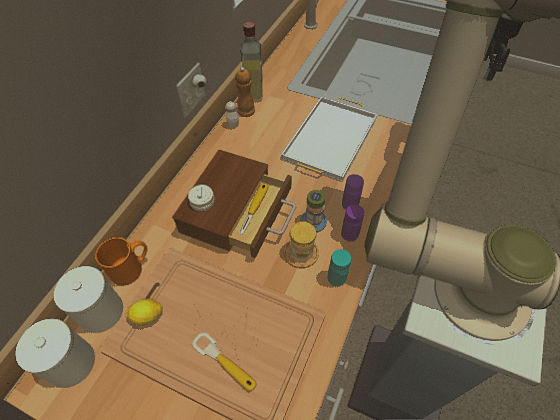

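The top view shows the gold-lid honey jar at (267,249) and the green-lid spice jar in the blue coaster at (310,248). The drawer handle is at (287,222), the tray at (427,226), the peeler at (292,188) and the opener at (145,228). Things that could be mistaken for the spice jar are purple at (307,289) and (345,277) and turquoise at (253,293). I choose (310,248), which has the green lid, the label and the blue coaster. I'll check that in a crop.

```bash
python3 - <<'E'
from h import *
np.set_printoptions(precision=4,suppress=True)
im=cv2.imread('pics/top0.png'); sd=cv2.imread('pics/side0.png')
a=cv2.resize(im[115:305,230:360],None,fx=3,fy=3,interpolation=cv2.INTER_CUBIC)
b=cv2.resize(sd[170:290,210:380],None,fx=2.3,fy=2.3,interpolation=cv2.INTER_CUBIC)
o=np.zeros((570,390+391,3),np.uint8); o[:,:390]=a; o[:b.shape[0],390:390+b.shape[1]]=b; cv2.imwrite('pics/crop1.png',o)
hsv=cv2.cvtColor(im,cv2.COLOR_BGR2HSV)
def blobs(name,lo,hi,z,roi):
    m=cv2.inRange(hsv,lo,hi); k=np.zeros_like(m); x0,y0,x1,y1=roi; k[y0:y1,x0:x1]=m[y0:y1,x0:x1]
    cs=[c for c in cv2.findContours(k,cv2.RETR_EXTERNAL,cv2.CHAIN_APPROX_NONE)[0] if cv2.contourArea(c)>25]
    for c in cs:
        r=cv2.minAreaRect(c); bx=cv2.boxPoints(r); P=np.array([onz('top',*p,z)[:2] for p in bx])
        (u,v),rad=cv2.minEnclosingCircle(c)
        print(name,'px',np.round(r[0],1),'ctr',onz('top',*r[0],z)[:2],'sides',np.linalg.norm(P[1]-P[0]),np.linalg.norm(P[2]-P[1]),'dir',P[1]-P[0],P[2]-P[1],'area',cv2.contourArea(c))
blobs('honeylid',(20,80,100),(35,255,255),.098,(250,232,288,268))
blobs('tealjar',(75,80,50),(95,255,255),.106,(230,270,280,310))
blobs('purple',(125,60,30),(160,255,255),.106,(290,260,370,305))
blobs('tray',(90,5,140),(140,60,255),.022,(355,170,500,280))
blobs('peeler',(18,170,120),(30,255,255),.035,(250,178,335,196))
blobs('opener',(18,150,120),(35,255,255),.03,(120,190,170,265))
blobs('openhead',(0,0,150),(180,70,255),.025,(135,190,170,230))
blobs('spice',(25,40,20),(75,255,255),.11,(293,232,325,264))
# unit/drawer points
for n,p,z in [('unit FL',(238,183),.085),('unit FR',(338,184),.085),('unit BL',(239,124),.085),('unit BR',(338,124),.085),('handL',(268,226),.05),('handR',(307,226),.05),('boardFL',(107,288),.02),('boardFR',(217,290),.02),('boardBL',(116,130),.02),('boardBR',(223,131),.02),('panel FL',(241,211),.072),('panel FR',(336,211),.072)]:
    print(n,onz('top',*p,z)[:2])
E
```

```text
honeylid px [267.5 249.5] ctr [0.4412 0.0667] sides 0.061342702791323374 0.06101157920749524 dir [ 0.0019 -0.0613] [-0.061  -0.0018] area 482.0
tealjar px [252.5 292. ] ctr [0.3378 0.0996] sides 0.0411134037090951 0.04311999652507171 dir [ 0.0013 -0.0411] [-0.0431 -0.0014] area 249.5
purple px [307.5 288.5] ctr [ 0.3501 -0.0331] sides 0.04098164252688497 0.04772222884556073 dir [ 0.0297 -0.0283] [-0.0327 -0.0348] area 262.0
purple px [344.6 276.8] ctr [ 0.3807 -0.1225] sides 0.041174454651761574 0.05213019636101031 dir [ 0.0372 -0.0177] [-0.0219 -0.0473] area 275.0
tray px [424.7 224.7] ctr [ 0.518 -0.346] sides 0.1932709824272615 0.2883292300081539 dir [ 0.1928 -0.0132] [-0.0134 -0.288 ] area 7037.5
opener px [138.4 240.8] ctr [0.4526 0.405 ] sides 0.10002504102652933 0.02186115595192448 dir [ 0.0963 -0.0269] [-0.0061 -0.021 ] area 239.5
openhead px [149.9 209.3] ctr [0.5363 0.3806] sides 0.06813860051783431 0.04239290684477936 dir [ 0.0657 -0.0181] [-0.012  -0.0406] area 295.5
spice px [309.5 247.5] ctr [ 0.4491 -0.0351] sides 0.04126470893869925 0.044507960647738896 dir [ 0.0299 -0.0284] [-0.0306 -0.0323] area 242.5
unit FL [0.6048 0.1461]
unit FR [ 0.6102 -0.105 ]
unit BL [0.7563 0.1496]
unit BR [ 0.7646 -0.1025]
handL [0.501  0.0679]
handR [ 0.504 -0.032]
boardFL [0.3266 0.4847]
boardFR [0.3319 0.1956]
boardBL [0.7483 0.4871]
boardBR [0.7532 0.1972]
panel FL [0.5357 0.1369]
panel FR [ 0.543  -0.1029]
```

View pics/crop1.png

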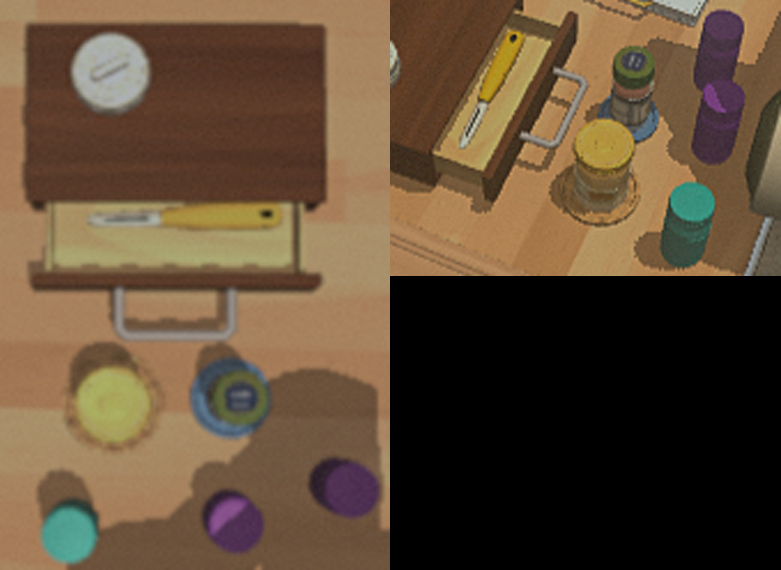

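The crop confirms the choice: the green lid with label stands in the blue coaster at top px (310,248), and the purple and turquoise jars stand apart from it. I'll move over the spice jar first.

```bash
python3 -m jog '[{"linear":[0,0,0],"roll":0.84},{"linear":[0,0,0],"roll":0.84},{"linear":[0,0,0],"roll":0.84},{"linear":[0,0,0],"roll":0.84},{"linear":[0.45,-0.77,0],"roll":0},{"linear":[0.45,-0.77,0],"roll":0},{"linear":[0.45,-0.77,0],"roll":0},{"linear":[0.45,-0.77,0],"roll":0},{"linear":[0.45,-0.77,0],"roll":0},{"linear":[0.45,-0.77,0],"roll":0},{"linear":[0.45,-0.77,0],"roll":0},{"linear":[0.45,-0.77,0],"roll":0}]' 0.6
python3 -m jog '[{"linear":[0.45,-0.77,0],"roll":0},{"linear":[0.45,-0.77,0],"roll":0},{"linear":[0.45,-0.77,0],"roll":0},{"linear":[0.45,-0.77,0],"roll":0},{"linear":[0.45,-0.77,0],"roll":0},{"linear":[0.45,-0.77,0],"roll":0},{"linear":[0.45,-0.77,0],"roll":0},{"linear":[0.45,-0.77,0],"roll":0},{"linear":[0,0,0],"roll":0},{"linear":[0,0,0],"roll":0}]'
python3 - <<'E'
from h import *
np.set_printoptions(precision=4,suppress=True)
for u,v,z in [(230,397,.008),(112,403,.008)]:
    print(onz('top',230+u/3,115+v/3,z))
# honey & spice check in side view
print(proj('side',[[.4412,.0667,.098],[.4491,-.0351,.11]]))
E
```

```text
time_s: 1.1
position: [0.3032, -0.2785, 0.2312]
tool_rot: [[1.0, -0.001, -0.0], [-0.001, -1.0, 0.0], [-0.0, -0.0, -1.0]]
ft_force: [0.5, -0.8, -0.1]
grip_width: 0.0681
gripper_force: 0.0
time_s: 1.93
position: [0.4471, -0.0326, 0.2309]
tool_rot: [[1.0, 0.003, -0.001], [0.003, -1.0, 0.0], [-0.001, -0.0, -1.0]]
ft_force: [-0.5, -1.0, 0.1]
grip_width: 0.0683
gripper_force: 0.0
[ 0.4497 -0.0354  0.008 ]
[0.4413 0.0683 0.008 ]
[[302.8148 231.3456]
 [315.6286 196.2061]]
```

```bash
python3 -m jog '[{"linear":[0.05,0.06,0.5],"roll":0},{"linear":[0,0,0.5],"roll":0},{"linear":[0,0,0.5],"roll":0},{"linear":[0,0,0.5],"roll":0},{"linear":[0,0,0.5],"roll":0},{"linear":[0,0,0.5],"roll":0},{"linear":[0,0,0.5],"roll":0},{"linear":[0,0,0.5],"roll":0},{"linear":[0,0,0.5],"roll":0},{"linear":[0,0,0],"roll":0}]'
python3 -m jog '[{"linear":[0,0,0],"roll":0},{"linear":[0,0,0],"roll":0},{"linear":[0,0,0],"roll":0},{"linear":[0,0,0],"roll":0},{"linear":[0,0,0],"roll":0},{"linear":[0,0,0],"roll":0}]' -0.2 30
```

```text
time_s: 2.77
position: [0.4469, -0.037, 0.0488]
tool_rot: [[1.0, -0.002, -0.006], [-0.002, -1.0, 0.002], [-0.006, -0.002, -1.0]]
ft_force: [0.0, 0.7, -0.1]
grip_width: 0.0681
gripper_force: 0.0
time_s: 3.27
position: [0.4496, -0.0367, 0.0523]
tool_rot: [[1.0, -0.0, 0.002], [-0.0, -1.0, -0.001], [0.002, 0.001, -1.0]]
ft_force: [-1.3, -2.4, 7.7]
grip_width: 0.0441
gripper_force: 28.5
```

```bash
python3 -m jog '[{"linear":[0,0,-0.25],"roll":0},{"linear":[0,0,-0.5],"roll":0},{"linear":[0,0,-0.5],"roll":0},{"linear":[0,0,-0.5],"roll":0},{"linear":[0,0,-0.25],"roll":0},{"linear":[0.1,0.3,0],"roll":0},{"linear":[0.15,0.5,0],"roll":0},{"linear":[0.18,0.6,0],"roll":0},{"linear":[0.18,0.6,0],"roll":0},{"linear":[0.18,0.6,0],"roll":0},{"linear":[0.18,0.6,0],"roll":0},{"linear":[0.18,0.6,0],"roll":0}]'
python3 -m jog '[{"linear":[0.18,0.6,0],"roll":0},{"linear":[0.18,0.6,0],"roll":0},{"linear":[0.15,0.5,0],"roll":0},{"linear":[0.1,0.6,0],"roll":0},{"linear":[0,0,0],"roll":0},{"linear":[0,0,0],"roll":0}]'
```

```text
time_s: 4.27
position: [0.4948, -0.1902, 0.1305]
tool_rot: [[1.0, -0.001, -0.001], [-0.001, -1.0, 0.001], [-0.001, -0.001, -1.0]]
ft_force: [-0.2, 0.0, -1.0]
grip_width: 0.0443
gripper_force: 28.6
time_s: 4.77
position: [0.5188, -0.2816, 0.1301]
tool_rot: [[1.0, -0.002, -0.001], [-0.002, -1.0, 0.001], [-0.001, -0.001, -1.0]]
ft_force: [-0.6, 0.4, -2.0]
grip_width: 0.0435
gripper_force: 28.6
```

```bash
python3 -m jog '[{"linear":[0,0,0.4],"roll":0},{"linear":[0,0,0.4],"roll":0},{"linear":[0,0,0.4],"roll":0},{"linear":[0,0,0.3],"roll":0},{"linear":[0,0,0.2],"roll":0},{"linear":[0,0,0.1],"roll":0},{"linear":[0,0,0.1],"roll":0},{"linear":[0,0,0.03],"roll":0},{"linear":[0,0,0],"roll":0},{"linear":[0,0,0],"roll":0}]'
```

```text
time_s: 5.6
position: [0.5195, -0.2805, 0.0547]
tool_rot: [[1.0, -0.0, 0.001], [-0.0, -1.0, -0.001], [0.001, 0.001, -1.0]]
ft_force: [-0.1, -0.1, -1.6]
grip_width: 0.044
gripper_force: 28.6
```

```bash
python3 -m jog '[{"linear":[0,0,0.04],"roll":0},{"linear":[0,0,0.03],"roll":0},{"linear":[0,0,0],"roll":0}]'
python3 -m jog '[{"linear":[0,0,0],"roll":0},{"linear":[0,0,0],"roll":0},{"linear":[0,0,0],"roll":0},{"linear":[0,0,0],"roll":0}]' 0.6
python3 -m jog '[{"linear":[0,0,-0.3],"roll":0},{"linear":[0,0,-0.5],"roll":0},{"linear":[0,0,-0.7],"roll":0},{"linear":[0,0,-0.7],"roll":0},{"linear":[0,0,-0.6],"roll":0}]'
```

```text
time_s: 5.85
position: [0.5199, -0.2806, 0.0533]
tool_rot: [[1.0, -0.0, 0.002], [-0.0, -1.0, -0.002], [0.002, 0.002, -1.0]]
ft_force: [-1.6, 3.0, 11.4]
grip_width: 0.0446
gripper_force: 29.4
time_s: 6.18
position: [0.5192, -0.2804, 0.0512]
tool_rot: [[1.0, -0.0, -0.0], [-0.0, -1.0, 0.0], [-0.0, -0.0, -1.0]]
ft_force: [0.1, -0.3, -0.1]
grip_width: 0.0686
gripper_force: 0.0
time_s: 6.6
position: [0.5193, -0.2804, 0.165]
tool_rot: [[1.0, -0.0, 0.001], [-0.0, -1.0, -0.001], [0.001, 0.001, -1.0]]
ft_force: [-0.2, -0.3, -0.5]
grip_width: 0.0687
gripper_force: 0.0
```

```bash
python3 -m jog '[{"linear":[-0.1,-0.4,0],"roll":0},{"linear":[-0.18,-0.8,0],"roll":0},{"linear":[-0.18,-0.8,0],"roll":0},{"linear":[-0.18,-0.8,0],"roll":0},{"linear":[-0.18,-0.8,0],"roll":0},{"linear":[-0.18,-0.8,0],"roll":0},{"linear":[-0.18,-0.8,0],"roll":0},{"linear":[-0.18,-0.8,0],"roll":0},{"linear":[-0.18,-0.8,0],"roll":0},{"linear":[-0.18,-0.8,0],"roll":0},{"linear":[-0.13,-0.7,0],"roll":0},{"linear":[-0.1,-0.4,0],"roll":0}]' 1
python3 -m jog '[{"linear":[0,0,0],"roll":0},{"linear":[0,0,0],"roll":0}]'
```

```text
time_s: 7.6
position: [0.4405, 0.0701, 0.1634]
tool_rot: [[1.0, 0.001, -0.0], [0.001, -1.0, 0.0], [-0.0, -0.0, -1.0]]
ft_force: [0.1, 0.2, 0.5]
grip_width: 0.0857
gripper_force: 0.0
time_s: 7.77
position: [0.4414, 0.068, 0.1634]
tool_rot: [[1.0, 0.001, 0.0], [0.001, -1.0, -0.0], [0.0, 0.0, -1.0]]
ft_force: [0.4, -1.2, 0.3]
grip_width: 0.0855
gripper_force: 0.0
```

```bash
python3 -m jog '[{"linear":[0,0,0.3],"roll":0},{"linear":[0,0,0.4],"roll":0},{"linear":[0,0,0.4],"roll":0},{"linear":[0,0,0.4],"roll":0},{"linear":[0,0,0.4],"roll":0},{"linear":[0,0,0.4],"roll":0},{"linear":[0,0,0.35],"roll":0},{"linear":[0,0,0.2],"roll":0},{"linear":[0,0,0],"roll":0}]'
python3 -m jog '[{"linear":[0,0,0],"roll":0},{"linear":[0,0,0],"roll":0},{"linear":[0,0,0],"roll":0},{"linear":[0,0,0],"roll":0},{"linear":[0,0,0],"roll":0},{"linear":[0,0,0],"roll":0}]' 0.2 50
python3 -m jog '[{"linear":[0,0,-0.2],"roll":0},{"linear":[0,0,-0.4],"roll":0},{"linear":[0,0,-0.5],"roll":0},{"linear":[0,0,-0.5],"roll":0},{"linear":[0,0,-0.4],"roll":0},{"linear":[0,0,0],"roll":0}]'
```

```text
time_s: 8.52
position: [0.4411, 0.0668, 0.0481]
tool_rot: [[1.0, -0.002, -0.003], [-0.002, -1.0, 0.0], [-0.003, -0.0, -1.0]]
ft_force: [0.1, -0.5, -0.5]
grip_width: 0.0853
gripper_force: 0.0
time_s: 9.02
position: [0.442, 0.0675, 0.0504]
tool_rot: [[1.0, -0.0, 0.002], [-0.0, -1.0, -0.0], [0.002, 0.0, -1.0]]
ft_force: [-0.8, 0.5, 7.2]
grip_width: 0.0625
gripper_force: 54.0
time_s: 9.52
position: [0.4425, 0.0676, 0.1323]
tool_rot: [[1.0, -0.0, 0.006], [-0.0, -1.0, -0.001], [0.006, 0.001, -1.0]]
ft_force: [0.3, -0.8, -3.3]
grip_width: 0.062
gripper_force: 56.0
```

```bash
python3 -m jog '[{"linear":[0,0,-0.5],"roll":0},{"linear":[0,0.2,-0.6],"roll":0},{"linear":[0,0.4,-0.5],"roll":0},{"linear":[0.1,0.6,-0.2],"roll":0},{"linear":[0.15,0.7,0],"roll":0},{"linear":[0.15,0.8,0],"roll":0},{"linear":[0.15,0.8,0],"roll":0},{"linear":[0.15,0.8,0],"roll":0},{"linear":[0.15,0.8,0],"roll":0},{"linear":[0.15,0.8,0],"roll":0},{"linear":[0.15,0.8,0],"roll":0},{"linear":[0.15,0.8,0],"roll":0}]'
python3 -m jog '[{"linear":[0.15,0.8,0],"roll":0},{"linear":[0.15,0.8,0],"roll":0},{"linear":[0.15,0.8,0],"roll":0},{"linear":[0.15,0.8,0],"roll":0},{"linear":[0.15,0.7,0],"roll":0},{"linear":[0.05,0.5,0],"roll":0},{"linear":[0,0.35,0],"roll":0},{"linear":[0,0,0],"roll":0},{"linear":[0,0,0],"roll":0},{"linear":[0,0,0],"roll":0}]'
```

```text
time_s: 10.52
position: [0.4929, -0.2337, 0.2001]
tool_rot: [[1.0, -0.001, -0.002], [-0.001, -1.0, 0.001], [-0.002, -0.001, -1.0]]
ft_force: [0.8, 0.3, -3.6]
grip_width: 0.062
gripper_force: 56.8
time_s: 11.35
position: [0.5251, -0.4214, 0.2005]
tool_rot: [[1.0, -0.0, -0.001], [-0.0, -1.0, 0.002], [-0.001, -0.002, -1.0]]
ft_force: [-0.6, -0.4, -3.6]
grip_width: 0.0623
gripper_force: 56.7
```

```bash
python3 -m jog '[{"linear":[-0.1,-0.28,0.2],"roll":0},{"linear":[0,0,0.5],"roll":0},{"linear":[0,0,0.6],"roll":0},{"linear":[0,0,0.6],"roll":0},{"linear":[0,0,0.6],"roll":0},{"linear":[0,0,0.5],"roll":0},{"linear":[0,0,0.35],"roll":0},{"linear":[0,0,0.2],"roll":0},{"linear":[0,0,0.1],"roll":0},{"linear":[0,0,0],"roll":0},{"linear":[0,0,0],"roll":0}]'
python3 -m jog '[{"linear":[0,0,0.03],"roll":0},{"linear":[0,0,0.03],"roll":0},{"linear":[0,0,0],"roll":0}]'
```

```text
time_s: 12.27
position: [0.5216, -0.4112, 0.0563]
tool_rot: [[1.0, -0.0, 0.001], [-0.0, -1.0, -0.001], [0.001, 0.001, -1.0]]
ft_force: [0.5, -0.1, -3.9]
grip_width: 0.0622
gripper_force: 56.8
time_s: 12.52
position: [0.5213, -0.4112, 0.0533]
tool_rot: [[1.0, -0.0, 0.0], [-0.0, -1.0, -0.0], [0.0, 0.0, -1.0]]
ft_force: [-0.8, -0.2, -3.8]
grip_width: 0.0621
gripper_force: 56.8
```

```bash
python3 -m jog '[{"linear":[0,0,0.03],"roll":0},{"linear":[0,0,0.02],"roll":0},{"linear":[0,0,0],"roll":0}]'
python3 -m jog '[{"linear":[0,0,0.02],"roll":0},{"linear":[0,0,0],"roll":0}]'
```

```text
time_s: 12.77
position: [0.5213, -0.4112, 0.0515]
tool_rot: [[1.0, -0.0, 0.0], [-0.0, -1.0, -0.0], [0.0, 0.0, -1.0]]
ft_force: [-0.8, 1.9, 1.0]
grip_width: 0.0623
gripper_force: 56.9
time_s: 12.93
position: [0.5213, -0.4113, 0.0515]
tool_rot: [[1.0, -0.0, 0.001], [-0.0, -1.0, -0.001], [0.001, 0.001, -1.0]]
ft_force: [-2.8, 3.7, 7.7]
grip_width: 0.0626
gripper_force: 57.3
```

```bash
python3 -m jog '[{"linear":[0,0,0],"roll":0},{"linear":[0,0,0],"roll":0},{"linear":[0,0,0],"roll":0},{"linear":[0,0,0],"roll":0},{"linear":[0,0,-0.3],"roll":0},{"linear":[0,0,-0.5],"roll":0},{"linear":[0,0,-0.7],"roll":0},{"linear":[0,0,-0.7],"roll":0},{"linear":[0,0,-0.7],"roll":0}]' 1
python3 -m jog '[{"linear":[-0.04,-0.8,0],"roll":0},{"linear":[-0.04,-0.8,0],"roll":0},{"linear":[-0.04,-0.8,0],"roll":0},{"linear":[-0.04,-0.8,0],"roll":0},{"linear":[-0.04,-0.8,0],"roll":0},{"linear":[-0.04,-0.8,0],"roll":0},{"linear":[-0.04,-0.8,0],"roll":0},{"linear":[-0.04,-0.8,0],"roll":0},{"linear":[-0.04,-0.8,0],"roll":0},{"linear":[-0.04,-0.8,0],"roll":0},{"linear":[-0.04,-0.8,0],"roll":0},{"linear":[-0.04,-0.8,0],"roll":0}]' -0.3
python3 -m jog '[{"linear":[0,-0.8,0],"roll":0},{"linear":[0,-0.3,0],"roll":-0.3},{"linear":[0,0,0],"roll":-1},{"linear":[0,0,0],"roll":-1},{"linear":[0,0,0],"roll":-1},{"linear":[0,0,0],"roll":-1},{"linear":[0,0,0],"roll":-1},{"linear":[0,0,0],"roll":-1},{"linear":[0,0,0],"roll":-1},{"linear":[0,0,0],"roll":-1},{"linear":[0,0,0],"roll":-1},{"linear":[0,0,0],"roll":-1}]'
python3 -m jog '[{"linear":[0,0,0],"roll":-1},{"linear":[0,0,0],"roll":-1},{"linear":[0,0,0],"roll":-1},{"linear":[0,0,0],"roll":-1},{"linear":[0,0,0],"roll":-1},{"linear":[0,0,0],"roll":-1},{"linear":[0,0,0],"roll":-1},{"linear":[0,0,0],"roll":-1},{"linear":[0,0,0],"roll":0},{"linear":[0,0,0],"roll":0}]'
python3 - <<'E'
from h import *
grab('top','top1.png')
E
```

```text
time_s: 13.68
position: [0.5211, -0.411, 0.1684]
tool_rot: [[1.0, -0.0, 0.0], [-0.0, -1.0, -0.0], [0.0, 0.0, -1.0]]
ft_force: [0.0, -0.2, 0.1]
grip_width: 0.0855
gripper_force: 0.0
time_s: 14.68
position: [0.502, -0.0257, 0.1671]
tool_rot: [[1.0, -0.001, 0.001], [-0.001, -1.0, -0.0], [0.001, 0.0, -1.0]]
ft_force: [1.2, -0.8, -0.2]
grip_width: 0.0298
gripper_force: 0.0
time_s: 15.68
position: [0.5024, 0.0164, 0.1669]
tool_rot: [[0.619, 0.785, 0.001], [0.785, -0.619, -0.0], [0.0, 0.001, -1.0]]
ft_force: [-0.2, 0.5, -0.4]
grip_width: 0.0302
gripper_force: 0.0
time_s: 16.52
position: [0.5024, 0.0165, 0.1667]
tool_rot: [[-0.023, 1.0, 0.001], [1.0, 0.023, -0.0], [-0.0, 0.001, -1.0]]
ft_force: [-0.4, 0.5, -0.8]
grip_width: 0.0296
gripper_force: 0.0
```

View pics/top1.png

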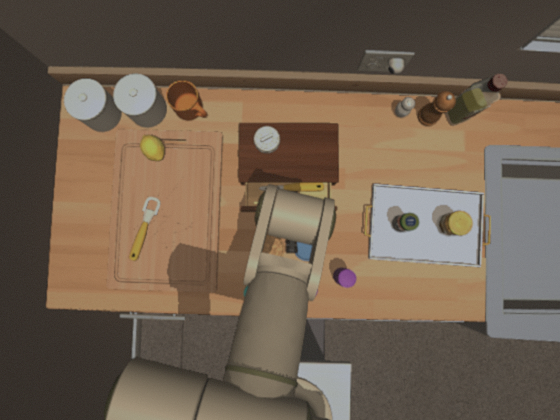

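The top view shows both jars standing on the tray, spice at (407,222) and honey at (457,224). I'll go down to the handle and grip it.

```bash
python3 -m jog '[{"linear":[0,0,0.4],"roll":0},{"linear":[0,0,0.5],"roll":0},{"linear":[0,0,0.5],"roll":0},{"linear":[0,0,0.5],"roll":0},{"linear":[0,0,0.5],"roll":0},{"linear":[0,0,0.4],"roll":0},{"linear":[0,0,0.3],"roll":0},{"linear":[0,0,0.2],"roll":0},{"linear":[0,0,0],"roll":0}]'
python3 -m jog '[{"linear":[0,0,0],"roll":0},{"linear":[0,0,0],"roll":0},{"linear":[0,0,0],"roll":0},{"linear":[0,0,0],"roll":0},{"linear":[0,0,0],"roll":0}]' -1 30
```

```text
time_s: 17.32
position: [0.5017, 0.0169, 0.033]
tool_rot: [[-0.024, 1.0, -0.002], [1.0, 0.024, 0.0], [0.001, -0.002, -1.0]]
ft_force: [0.0, 0.1, -0.4]
grip_width: 0.0301
gripper_force: 0.0
time_s: 17.73
position: [0.5026, 0.0168, 0.0349]
tool_rot: [[-0.026, 1.0, 0.002], [1.0, 0.026, -0.0], [-0.0, 0.002, -1.0]]
ft_force: [-0.1, -0.7, 4.3]
grip_width: 0.0077
gripper_force: 29.6
```

```bash
python3 -m jog '[{"linear":[0,-0.15,0],"roll":0},{"linear":[0,-0.2,0],"roll":0},{"linear":[0,-0.2,0],"roll":0},{"linear":[0,-0.2,0],"roll":0},{"linear":[0,-0.2,0],"roll":0},{"linear":[0,-0.2,0],"roll":0},{"linear":[0,-0.2,0],"roll":0},{"linear":[0,-0.1,0],"roll":0},{"linear":[0,-0.1,0],"roll":0},{"linear":[0,0,0],"roll":0},{"linear":[0,0,0],"roll":0}]'
python3 -m jog '[{"linear":[0,-0.06,0],"roll":0},{"linear":[0,-0.05,0],"roll":0},{"linear":[0,0,0],"roll":0}]'
```

```text
time_s: 18.65
position: [0.4397, 0.015, 0.0348]
tool_rot: [[-0.026, 1.0, 0.001], [1.0, 0.026, -0.001], [-0.001, 0.001, -1.0]]
ft_force: [-1.3, -1.4, 7.7]
grip_width: 0.0074
gripper_force: 30.1
time_s: 18.9
position: [0.4356, 0.0148, 0.0348]
tool_rot: [[-0.026, 1.0, 0.002], [1.0, 0.026, -0.001], [-0.001, 0.002, -1.0]]
ft_force: [-0.8, -2.4, 7.4]
grip_width: 0.0076
gripper_force: 30.1
```

```bash
python3 -m jog '[{"linear":[0,-0.06,0],"roll":0},{"linear":[0,-0.05,0],"roll":0},{"linear":[0,0,0],"roll":0}]'
python3 -m jog '[{"linear":[0,-0.05,0],"roll":0},{"linear":[0,-0.05,0],"roll":0},{"linear":[0,0,0],"roll":0},{"linear":[0,0,0],"roll":0}]'
```

```text
time_s: 19.15
position: [0.4349, 0.0147, 0.0349]
tool_rot: [[-0.025, 1.0, 0.01], [1.0, 0.025, -0.001], [-0.001, 0.01, -1.0]]
ft_force: [15.7, 4.8, -6.4]
grip_width: 0.0077
gripper_force: 29.4
time_s: 19.48
position: [0.4349, 0.0146, 0.0351]
tool_rot: [[-0.024, 1.0, 0.019], [1.0, 0.024, -0.001], [-0.001, 0.019, -1.0]]
ft_force: [31.7, 10.8, -19.6]
grip_width: 0.0077
gripper_force: 29.2
```

```bash
python3 -m jog '[{"linear":[0,0.06,0],"roll":0},{"linear":[0,0.06,0],"roll":0},{"linear":[0,0,0],"roll":0}]'
python3 -m jog '[{"linear":[0,0,0],"roll":0},{"linear":[0,0,0],"roll":0},{"linear":[0,0,0],"roll":0},{"linear":[0,0,-0.3],"roll":0},{"linear":[0,0,-0.5],"roll":0},{"linear":[0,0,-0.7],"roll":0},{"linear":[0,0,-0.7],"roll":0},{"linear":[0,0,-0.7],"roll":0},{"linear":[0,0,-0.7],"roll":0},{"linear":[0,0,0],"roll":0}]' -0.3
python3 - <<'E'
from h import *
np.set_printoptions(precision=4,suppress=True)
print('peeler0',onz('top',291.7,187.3,.042), onz('top',230+88/3,115+219/3,.035),onz('top',230+282/3,115+215/3,.04))
grab('side','side1.png')
E
```

```text
time_s: 19.73
position: [0.435, 0.0147, 0.0349]
tool_rot: [[-0.025, 1.0, 0.007], [1.0, 0.025, -0.001], [-0.001, 0.007, -1.0]]
ft_force: [11.1, 2.5, 0.1]
grip_width: 0.0074
gripper_force: 30.6
time_s: 20.57
position: [0.4335, 0.0148, 0.1824]
tool_rot: [[-0.026, 1.0, 0.008], [1.0, 0.026, -0.002], [-0.002, 0.007, -1.0]]
ft_force: [0.6, 0.8, 0.1]
grip_width: 0.0299
gripper_force: 0.0
peeler0 [0.6038 0.0097 0.042 ] [0.6002 0.0939 0.035 ] [ 0.6084 -0.0746  0.04  ]
```

View pics/side1.png

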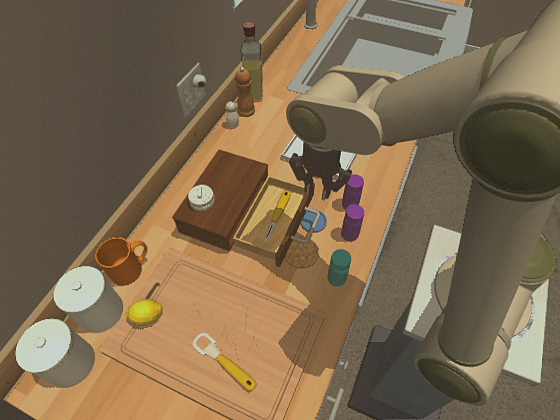

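The drawer is out and the side view shows the peeler in it from (288,192) to (267,243). I'll measure it from here.

```bash
python3 - <<'E'
from h import *
np.set_printoptions(precision=4,suppress=True)
im=cv2.imread('pics/side1.png'); hsv=cv2.cvtColor(im,cv2.COLOR_BGR2HSV)
m=np.zeros(hsv.shape[:2],np.uint8); m[180:245,255:300]=cv2.inRange(hsv,(18,170,110),(32,255,255))[180:245,255:300]
c=max(cv2.findContours(m,0,1)[0],key=cv2.contourArea); r=cv2.minAreaRect(c); b=cv2.boxPoints(r); b=b[np.argsort(b[:,1])]
t=b[:2].mean(0); e=b[2:].mean(0); print(r,t,e)
print('handle end',onz('side',*t,.036),'handle inner',onz('side',*e,.036),'tip',onz('side',267,243,.035))
print('pred peeler ctr',.6038-.0677,.0097-.002, proj('side',[[.536,.008,.042]]))
s=np.array(im[170:270,220:330]); cv2.imwrite('pics/crop2.png',cv2.resize(s,None,fx=5,fy=5,interpolation=cv2.INTER_CUBIC))
E
```

```text
((280.4000244140625, 205.6999969482422), (8.497057914733887, 33.09380340576172), 26.56505012512207) [287.8 190.9] [273.  220.5]
handle end [ 0.5424 -0.0768  0.036 ] handle inner [0.5383 0.029  0.036 ] tip [0.5236 0.0967 0.035 ]
pred peeler ctr 0.5361 0.0077 [[277.098  213.4356]]
```

View pics/crop2.png

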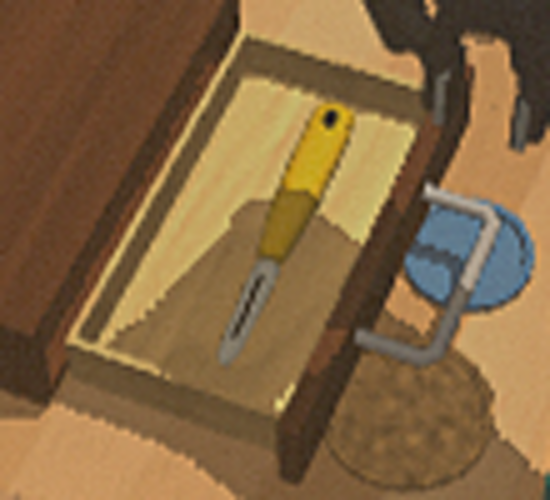

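```bash
python3 -m jog '[{"linear":[-0.04,0.37,0],"roll":-0.25},{"linear":[-0.04,0.5,0],"roll":0},{"linear":[-0.04,0.5,0],"roll":0},{"linear":[-0.04,0.5,0],"roll":0},{"linear":[-0.04,0.4,0.2],"roll":0},{"linear":[-0.04,0.3,0.5],"roll":0},{"linear":[0,0,0.6],"roll":0},{"linear":[0,0,0.6],"roll":0},{"linear":[0,0,0.6],"roll":0},{"linear":[0,0,0.4],"roll":0},{"linear":[0,0,0.3],"roll":0},{"linear":[0,0,0.2],"roll":0}]' 0.06
python3 -m jog '[{"linear":[0,0,0.1],"roll":0},{"linear":[0,0,0],"roll":0},{"linear":[0,0,0],"roll":0}]'
```

```text
time_s: 21.62
position: [0.5336, 0.0103, 0.0394]
tool_rot: [[-0.047, 0.999, -0.005], [0.999, 0.047, 0.001], [0.001, -0.005, -1.0]]
ft_force: [-1.0, -0.1, 0.3]
grip_width: 0.0454
gripper_force: 0.0
time_s: 21.87
position: [0.5353, 0.01, 0.0383]
tool_rot: [[-0.048, 0.999, 0.0], [0.999, 0.048, -0.0], [-0.0, 0.0, -1.0]]
ft_force: [-0.5, 0.8, -0.5]
grip_width: 0.0452
gripper_force: 0.0
```

```bash
python3 -m jog '[{"linear":[-0.04,0,0.1],"roll":0},{"linear":[0,0,0.08],"roll":0},{"linear":[0,0,0],"roll":0},{"linear":[0,0,0],"roll":0}]'
python3 -m jog '[{"linear":[0,0,0],"roll":0},{"linear":[0,0,0],"roll":0},{"linear":[0,0,0],"roll":0},{"linear":[0,0,0],"roll":0},{"linear":[0,0,0],"roll":0}]' -0.8 30
python3 -m jog '[{"linear":[0,0,-0.2],"roll":0},{"linear":[0,0,-0.3],"roll":0},{"linear":[0,0,-0.5],"roll":0},{"linear":[0,0,-0.5],"roll":0},{"linear":[0,0,0],"roll":0}]'
```

```text
time_s: 22.2
position: [0.5354, 0.0084, 0.0309]
tool_rot: [[-0.047, 0.999, -0.0], [0.999, 0.047, -0.0], [-0.0, -0.0, -1.0]]
ft_force: [-0.7, 0.1, -0.5]
grip_width: 0.0453
gripper_force: 0.0
time_s: 22.62
position: [0.5357, 0.0084, 0.0313]
tool_rot: [[-0.048, 0.999, 0.001], [0.999, 0.048, -0.0], [-0.0, 0.001, -1.0]]
ft_force: [-0.0, 0.1, 5.0]
grip_width: 0.023
gripper_force: 31.4
time_s: 23.03
position: [0.5367, 0.0083, 0.0944]
tool_rot: [[-0.048, 0.999, 0.005], [0.999, 0.048, -0.001], [-0.001, 0.005, -1.0]]
ft_force: [1.0, 0.0, -0.8]
grip_width: 0.0227
gripper_force: 30.8
```

```bash
python3 -m jog '[{"linear":[0,0,-0.6],"roll":0},{"linear":[0.3,0,-0.6],"roll":0},{"linear":[0.6,-0.05,-0.4],"roll":0},{"linear":[0.7,-0.1,0],"roll":0},{"linear":[0.7,-0.1,0],"roll":0},{"linear":[0.7,-0.1,0],"roll":0},{"linear":[0.7,-0.1,0],"roll":0},{"linear":[0.7,-0.1,0],"roll":0},{"linear":[0.7,-0.05,0],"roll":0},{"linear":[0.7,0,0],"roll":0},{"linear":[0.5,0,0],"roll":0},{"linear":[0.3,0,0],"roll":0}]'
python3 -m jog '[{"linear":[0,0,0],"roll":1},{"linear":[0,0,0],"roll":1},{"linear":[0,0,0],"roll":1},{"linear":[0,0,0],"roll":1},{"linear":[0,0,0],"roll":1},{"linear":[0,0,0],"roll":1},{"linear":[0,0,0],"roll":1},{"linear":[0,0,0],"roll":1},{"linear":[0,0,0],"roll":1},{"linear":[0,0,0],"roll":1},{"linear":[0,0,0],"roll":1},{"linear":[0,0,0],"roll":1}]'
python3 -m jog '[{"linear":[0,0,0],"roll":1},{"linear":[0,0,0],"roll":1},{"linear":[0,0,0],"roll":1},{"linear":[0,0,0],"roll":1},{"linear":[0,0,0],"roll":1},{"linear":[0,0,0],"roll":1},{"linear":[0,0,0],"roll":0},{"linear":[0,0,0],"roll":0}]'
```

```text
time_s: 24.03
position: [0.498, 0.2729, 0.1542]
tool_rot: [[-0.049, 0.999, -0.001], [0.999, 0.049, -0.0], [-0.0, -0.001, -1.0]]
ft_force: [-0.3, -0.5, -0.4]
grip_width: 0.0227
gripper_force: 30.8
time_s: 25.03
position: [0.4987, 0.2704, 0.1544]
tool_rot: [[0.844, 0.537, -0.001], [0.537, -0.844, -0.001], [-0.001, -0.0, -1.0]]
ft_force: [-0.6, -0.3, -0.4]
grip_width: 0.0227
gripper_force: 30.8
time_s: 25.7
position: [0.4988, 0.2706, 0.1546]
tool_rot: [[0.999, 0.05, -0.001], [0.05, -0.999, -0.0], [-0.001, 0.0, -1.0]]
ft_force: [-0.5, 0.5, -0.7]
grip_width: 0.0227
gripper_force: 30.8
```

```bash
python3 -m jog '[{"linear":[0,0,0.4],"roll":0},{"linear":[0,0,0.5],"roll":0},{"linear":[0,0,0.5],"roll":0},{"linear":[0,0,0.5],"roll":0},{"linear":[0,0,0.4],"roll":0},{"linear":[0,0,0.4],"roll":0},{"linear":[0,0,0.25],"roll":0},{"linear":[0,0,0.15],"roll":0},{"linear":[0,0,0],"roll":0},{"linear":[0,0,0],"roll":0}]'
python3 -m jog '[{"linear":[0,0,0.05],"roll":0},{"linear":[0,0,0.04],"roll":0},{"linear":[0,0,0],"roll":0}]'
python3 -m jog '[{"linear":[0,0,0.03],"roll":0},{"linear":[0,0,0],"roll":0},{"linear":[0,0,0],"roll":0}]'
```

```text
time_s: 26.53
position: [0.4991, 0.271, 0.0313]
tool_rot: [[0.999, 0.048, 0.0], [0.048, -0.999, 0.0], [0.0, -0.0, -1.0]]
ft_force: [-0.0, -0.9, -0.2]
grip_width: 0.0227
gripper_force: 30.8
time_s: 26.78
position: [0.4989, 0.2711, 0.0275]
tool_rot: [[0.999, 0.048, 0.0], [0.048, -0.999, 0.0], [0.0, -0.0, -1.0]]
ft_force: [-0.7, 0.0, -1.3]
grip_width: 0.0225
gripper_force: 30.8
time_s: 27.03
position: [0.4989, 0.271, 0.0262]
tool_rot: [[0.999, 0.048, 0.0], [0.048, -0.999, 0.0], [0.0, -0.0, -1.0]]
ft_force: [-0.0, 1.0, -1.3]
grip_width: 0.0227
gripper_force: 30.8
```

```bash
python3 -m jog '[{"linear":[0,0,0.03],"roll":0},{"linear":[0,0,0],"roll":0}]'
python3 -m jog '[{"linear":[0,0,0],"roll":0},{"linear":[0,0,0],"roll":0},{"linear":[0,0,0],"roll":0},{"linear":[0,0,0],"roll":0},{"linear":[0,0,-0.3],"roll":0},{"linear":[0,0,-0.5],"roll":0},{"linear":[0,0,-0.7],"roll":0},{"linear":[0,0,-0.7],"roll":0},{"linear":[-0.05,-0.5,-0.3],"roll":0}]' 0.1
python3 -m jog '[{"linear":[-0.05,-0.7,0],"roll":0},{"linear":[-0.05,-0.8,0],"roll":0},{"linear":[0,-0.7,0],"roll":0},{"linear":[0,-0.4,0],"roll":0.7},{"linear":[0,0,0],"roll":1},{"linear":[0,0,0],"roll":1},{"linear":[0,0,0],"roll":1},{"linear":[0,0,0],"roll":0},{"linear":[0,0,0],"roll":0}]' 0.55
python3 - <<'E'
from h import *
grab('side','side2.png')
E
```

```text
time_s: 27.2
position: [0.4988, 0.271, 0.0248]
tool_rot: [[0.999, 0.048, -0.0], [0.048, -0.999, -0.0], [-0.0, 0.0, -1.0]]
ft_force: [-0.7, 0.2, 0.3]
grip_width: 0.0225
gripper_force: 30.8
time_s: 27.95
position: [0.4976, 0.2895, 0.1285]
tool_rot: [[0.999, 0.045, 0.005], [0.045, -0.999, 0.001], [0.005, -0.001, -1.0]]
ft_force: [0.9, -0.2, 0.9]
grip_width: 0.0469
gripper_force: 0.0
time_s: 28.7
position: [0.4869, 0.3946, 0.1249]
tool_rot: [[0.963, -0.269, -0.0], [-0.269, -0.963, -0.0], [-0.0, 0.0, -1.0]]
ft_force: [0.3, 0.3, 0.1]
grip_width: 0.0668
gripper_force: 0.0
```

View pics/side2.png

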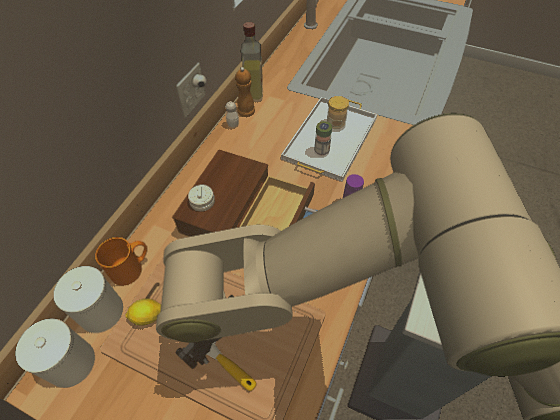

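The side view shows the jars upright at (323,138) and (338,112), the drawer empty and the gripper over the opener. I'll go down and grasp it.

```bash
python3 -m jog '[{"linear":[0,0,0.4],"roll":0},{"linear":[0,0,0.5],"roll":0},{"linear":[0,0,0.5],"roll":0},{"linear":[0,0,0.4],"roll":0},{"linear":[0,0,0.35],"roll":0},{"linear":[0,0,0.25],"roll":0},{"linear":[0,0,0.1],"roll":0},{"linear":[0,0,0],"roll":0},{"linear":[0,0,0],"roll":0}]'
python3 -m jog '[{"linear":[0,0,0],"roll":0},{"linear":[0,0,0],"roll":0},{"linear":[0,0,0],"roll":0},{"linear":[0,0,0],"roll":0},{"linear":[0,0,0],"roll":0},{"linear":[0,0,0],"roll":0}]' -0.6 30
```

```text
time_s: 29.5
position: [0.4873, 0.3947, 0.0255]
tool_rot: [[0.962, -0.271, 0.001], [-0.271, -0.962, 0.0], [0.001, -0.001, -1.0]]
ft_force: [1.2, -0.2, 0.1]
grip_width: 0.066
gripper_force: 0.0
time_s: 30.0
position: [0.4874, 0.3948, 0.0259]
tool_rot: [[0.962, -0.272, 0.002], [-0.272, -0.962, 0.001], [0.001, -0.001, -1.0]]
ft_force: [0.2, -1.3, 6.7]
grip_width: 0.0383
gripper_force: 31.4
```

```bash
python3 -m jog '[{"linear":[0,0,-0.2],"roll":0},{"linear":[0,0,-0.5],"roll":0},{"linear":[0,0,-0.7],"roll":0},{"linear":[0,0,-0.7],"roll":0},{"linear":[0,0,-0.7],"roll":0},{"linear":[0,0,-0.5],"roll":-0.5},{"linear":[0,0,0],"roll":-1},{"linear":[0,0,0],"roll":-1},{"linear":[0,0,0],"roll":-1},{"linear":[0,0,0],"roll":-1},{"linear":[0,0,0],"roll":-1},{"linear":[0,0,0],"roll":-1}]'
python3 -m jog '[{"linear":[0,0,0],"roll":-1},{"linear":[0,0,0],"roll":-1},{"linear":[0,0,0],"roll":-1},{"linear":[0,0,0],"roll":-1},{"linear":[0,0,0],"roll":-1},{"linear":[0,0,0],"roll":-1},{"linear":[0,0,0],"roll":-1},{"linear":[0,0,0],"roll":-1},{"linear":[0,0,0],"roll":-1},{"linear":[0,0,0],"roll":-1},{"linear":[0,0,0],"roll":-1},{"linear":[0,0,0],"roll":-1}]'
python3 -m jog '[{"linear":[0,0,0],"roll":-1},{"linear":[0,0,0],"roll":-1},{"linear":[0,0,0],"roll":-1},{"linear":[-0.3,0.05,0],"roll":0},{"linear":[-0.6,0.1,0],"roll":0},{"linear":[-0.7,0.1,0],"roll":0},{"linear":[-0.7,0.1,0],"roll":0},{"linear":[-0.7,0.1,0],"roll":0},{"linear":[-0.7,0.1,0],"roll":0},{"linear":[-0.7,0.1,0],"roll":0},{"linear":[-0.7,0.1,0],"roll":0},{"linear":[-0.7,0.1,0],"roll":0}]'
python3 -m jog '[{"linear":[-0.7,0.1,0],"roll":0},{"linear":[-0.7,0.1,0],"roll":0},{"linear":[-0.7,0,0],"roll":0},{"linear":[-0.7,0,0],"roll":0},{"linear":[-0.6,0,0],"roll":0},{"linear":[-0.4,0,0],"roll":0},{"linear":[0,0,0],"roll":0},{"linear":[0,0,0],"roll":0}]'
```

```text
time_s: 31.0
position: [0.4868, 0.3945, 0.1572]
tool_rot: [[0.956, 0.292, -0.0], [0.292, -0.956, -0.0], [-0.0, 0.0, -1.0]]
ft_force: [-0.1, 0.5, -0.5]
grip_width: 0.0381
gripper_force: 30.7
time_s: 32.0
position: [0.4868, 0.3945, 0.1572]
tool_rot: [[0.225, 0.974, -0.0], [0.974, -0.225, -0.0], [-0.0, -0.0, -1.0]]
ft_force: [0.5, -1.1, -0.6]
grip_width: 0.0377
gripper_force: 30.7
time_s: 33.0
position: [0.5277, 0.1616, 0.1572]
tool_rot: [[-0.027, 1.0, 0.0], [1.0, 0.027, -0.0], [-0.0, 0.0, -1.0]]
ft_force: [0.1, -0.3, -0.2]
grip_width: 0.0382
gripper_force: 30.7
time_s: 33.67
position: [0.5402, 0.0111, 0.1571]
tool_rot: [[-0.026, 1.0, -0.0], [1.0, 0.026, 0.0], [0.0, -0.0, -1.0]]
ft_force: [-0.5, 0.2, 0.1]
grip_width: 0.0381
gripper_force: 30.7
```

```bash
python3 -m jog '[{"linear":[0,0,0.4],"roll":0},{"linear":[0,0,0.5],"roll":0},{"linear":[0,0,0.5],"roll":0},{"linear":[0,0,0.5],"roll":0},{"linear":[0,0,0.4],"roll":0},{"linear":[0,0,0.3],"roll":0},{"linear":[0,0,0.25],"roll":0},{"linear":[0,0,0.1],"roll":0},{"linear":[0,0,0],"roll":0},{"linear":[0,0,0],"roll":0}]'
python3 -m jog '[{"linear":[0,0,0.05],"roll":0},{"linear":[0,0,0.04],"roll":0},{"linear":[0,0,0],"roll":0},{"linear":[0,0,0],"roll":0}]'
python3 -m jog '[{"linear":[0,0,0.04],"roll":0},{"linear":[0,0,0],"roll":0},{"linear":[0,0,0],"roll":0}]'
```

```text
time_s: 34.5
position: [0.5408, 0.0122, 0.0394]
tool_rot: [[-0.03, 1.0, 0.001], [1.0, 0.03, -0.0], [-0.0, 0.001, -1.0]]
ft_force: [0.1, 0.0, -0.3]
grip_width: 0.0382
gripper_force: 30.7
time_s: 34.83
position: [0.5406, 0.012, 0.0355]
tool_rot: [[-0.03, 1.0, 0.0], [1.0, 0.03, -0.0], [-0.0, 0.0, -1.0]]
ft_force: [-0.6, -0.4, -0.3]
grip_width: 0.038
gripper_force: 30.7
time_s: 35.08
position: [0.5405, 0.012, 0.0337]
tool_rot: [[-0.03, 1.0, -0.0], [1.0, 0.03, 0.0], [0.0, -0.0, -1.0]]
ft_force: [-0.8, -0.0, -0.3]
grip_width: 0.0384
gripper_force: 30.7
```

Lower 1.5 mm more, release to about 54 mm, rise, and look.

```bash
python3 -m jog '[{"linear":[0,0,0.04],"roll":0},{"linear":[0,0,0],"roll":0},{"linear":[0,0,0],"roll":0}]'
python3 -m jog '[{"linear":[0,0,0],"roll":0},{"linear":[0,0,0],"roll":0},{"linear":[0,0,0],"roll":0},{"linear":[0,0,-0.3],"roll":0},{"linear":[0,0,-0.5],"roll":0},{"linear":[0,0,-0.7],"roll":0},{"linear":[0,0,-0.7],"roll":0},{"linear":[0,-0.3,-0.7],"roll":0},{"linear":[0,-0.7,-0.3],"roll":0},{"linear":[0,-0.7,0],"roll":0},{"linear":[0,-0.7,0],"roll":0},{"linear":[0,-0.7,0],"roll":0}]' 0.27
python3 -m jog '[{"linear":[0,-0.5,0],"roll":0},{"linear":[0,-0.3,0],"roll":0},{"linear":[0,0,0],"roll":0}]' -1
python3 - <<'E'
from h import *
grab('side','side3.png')
E
```

```text
time_s: 35.33
position: [0.5412, 0.012, 0.0329]
tool_rot: [[-0.03, 1.0, 0.002], [1.0, 0.03, -0.0], [-0.0, 0.002, -1.0]]
ft_force: [-0.4, 0.5, 5.6]
grip_width: 0.038
gripper_force: 31.5
time_s: 36.33
position: [0.4151, 0.0084, 0.1601]
tool_rot: [[-0.03, 1.0, 0.0], [1.0, 0.03, -0.0], [-0.0, 0.0, -1.0]]
ft_force: [-0.0, 0.2, -0.3]
grip_width: 0.0543
gripper_force: 0.0
time_s: 36.58
position: [0.3825, 0.0076, 0.1602]
tool_rot: [[-0.03, 1.0, -0.001], [1.0, 0.03, 0.0], [0.0, -0.001, -1.0]]
ft_force: [0.4, 0.0, -0.2]
grip_width: 0.0184
gripper_force: 0.0
```

View pics/side3.png

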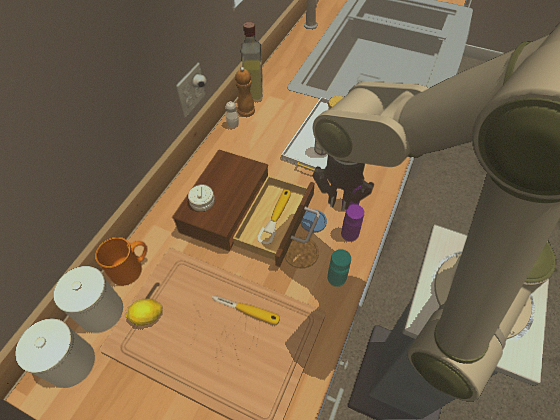

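The opener lies flat in the drawer with its head at (268,236), and the peeler lies flat on the board at (247,309). Next I'll push the drawer shut on the bar with the fingers closed, keeping clear of the purple jar.

```bash
python3 -m jog '[{"linear":[0.3,0.2,0],"roll":0},{"linear":[0.33,0.25,0.2],"roll":0},{"linear":[0,0,0.5],"roll":0},{"linear":[0,0,0.5],"roll":0},{"linear":[0,0,0.5],"roll":0},{"linear":[0,0,0.5],"roll":0},{"linear":[0,0,0.4],"roll":0},{"linear":[0,0,0.3],"roll":0},{"linear":[0,0,0.2],"roll":0},{"linear":[0,0,0],"roll":0}]'
python3 -m jog '[{"linear":[0,0.2,0],"roll":0},{"linear":[0,0.2,0],"roll":0},{"linear":[0,0.25,0],"roll":0},{"linear":[0,0.25,0],"roll":0},{"linear":[0,0.25,0],"roll":0},{"linear":[0,0.25,0],"roll":0},{"linear":[0,0.25,0],"roll":0},{"linear":[0,0.25,0],"roll":0},{"linear":[0,0.25,0],"roll":0},{"linear":[0,0.25,0],"roll":0},{"linear":[0,0.25,0],"roll":0},{"linear":[0,0.2,0],"roll":0}]'
python3 -m jog '[{"linear":[0,0.15,0],"roll":0},{"linear":[0,0.15,0],"roll":0},{"linear":[0,0.1,0],"roll":0},{"linear":[0,0,0],"roll":0},{"linear":[0,0,0],"roll":0}]'
```

```text
time_s: 37.47
position: [0.4023, 0.0331, 0.0346]
tool_rot: [[-0.03, 1.0, -0.002], [1.0, 0.03, 0.001], [0.001, -0.002, -1.0]]
ft_force: [-0.4, -0.3, 0.5]
grip_width: -0.0002
gripper_force: 0.0
time_s: 38.47
position: [0.5174, 0.0365, 0.0367]
tool_rot: [[-0.03, 1.0, 0.001], [1.0, 0.03, -0.0], [-0.0, 0.001, -1.0]]
ft_force: [-2.1, -0.7, 0.5]
grip_width: 0.0
gripper_force: 0.8
time_s: 38.88
position: [0.5319, 0.037, 0.0362]
tool_rot: [[-0.03, 1.0, 0.0], [1.0, 0.03, -0.0], [-0.0, 0.0, -1.0]]
ft_force: [-1.0, -0.6, 0.3]
grip_width: -0.0004
gripper_force: 0.0
```

```bash
python3 -m jog '[{"linear":[0,0.1,0],"roll":0},{"linear":[0,0.1,0],"roll":0},{"linear":[0,0.05,0],"roll":0},{"linear":[0,0,0],"roll":0}]'
python3 -m jog '[{"linear":[0,0.07,0],"roll":0},{"linear":[0,0.05,0],"roll":0},{"linear":[0,0,0],"roll":0}]'
```

```text
time_s: 39.22
position: [0.5414, 0.0373, 0.036]
tool_rot: [[-0.03, 1.0, -0.002], [1.0, 0.03, 0.0], [0.0, -0.002, -1.0]]
ft_force: [-4.1, 0.4, 2.2]
grip_width: 0.0002
gripper_force: 1.8
time_s: 39.47
position: [0.5418, 0.0375, 0.0359]
tool_rot: [[-0.031, 0.999, -0.012], [1.0, 0.031, -0.0], [0.0, -0.012, -1.0]]
ft_force: [-22.4, -4.4, 15.1]
grip_width: 0.0001
gripper_force: 11.5
```

```bash
python3 -m jog '[{"linear":[0,-0.15,0],"roll":0},{"linear":[0,-0.25,0],"roll":0},{"linear":[0,-0.1,-0.3],"roll":0},{"linear":[0,0,-0.6],"roll":0},{"linear":[0,0,-0.7],"roll":0},{"linear":[0,0,-0.7],"roll":0},{"linear":[0,0,-0.7],"roll":0},{"linear":[-0.3,0,-0.6],"roll":0},{"linear":[-0.6,0,0],"roll":0},{"linear":[-0.8,0,0],"roll":0},{"linear":[-0.8,0,0],"roll":0},{"linear":[-0.8,0,0],"roll":0}]'
python3 -m jog '[{"linear":[-0.8,0,0],"roll":0},{"linear":[-0.8,0,0],"roll":0},{"linear":[-0.8,0,0],"roll":0},{"linear":[-0.8,0,0],"roll":0},{"linear":[-0.8,0,0],"roll":0},{"linear":[-0.8,0,0],"roll":0},{"linear":[-0.8,0,0],"roll":0},{"linear":[-0.8,0,0],"roll":0},{"linear":[-0.8,0,0],"roll":0},{"linear":[-0.5,0,0],"roll":0},{"linear":[0,0,0],"roll":0.34},{"linear":[0,0,0],"roll":1}]' 1
python3 -m jog '[{"linear":[0,0,0],"roll":1},{"linear":[0,0,0],"roll":1},{"linear":[0,0,0],"roll":1},{"linear":[0,0,0],"roll":1},{"linear":[0,0,0],"roll":1},{"linear":[0,0,0],"roll":1},{"linear":[0,0,0],"roll":1},{"linear":[0,0,0],"roll":1},{"linear":[0,0,0],"roll":1},{"linear":[0,0,0],"roll":1},{"linear":[0,0,0],"roll":1},{"linear":[0,0,0],"roll":1}]'
python3 -m jog '[{"linear":[0,0,0],"roll":1},{"linear":[0,0,0],"roll":1},{"linear":[0,0,0],"roll":1},{"linear":[0,0,0],"roll":1},{"linear":[0,0,0],"roll":1},{"linear":[0,0,0],"roll":0},{"linear":[0,0,0],"roll":0}]'
python3 - <<'E'
from h import *
grab('side','side4.png')
E
```

```text
time_s: 40.47
position: [0.5308, -0.0965, 0.1816]
tool_rot: [[-0.031, 1.0, 0.002], [1.0, 0.031, -0.001], [-0.001, 0.002, -1.0]]
ft_force: [1.2, 0.5, 0.3]
grip_width: 0.0002
gripper_force: 0.0
time_s: 41.47
position: [0.5396, -0.4046, 0.1807]
tool_rot: [[0.09, 0.996, 0.001], [0.996, -0.09, -0.001], [-0.001, 0.001, -1.0]]
ft_force: [1.2, 0.9, -0.4]
grip_width: 0.0852
gripper_force: 0.0
time_s: 42.47
position: [0.54, -0.4031, 0.1814]
tool_rot: [[0.908, 0.419, 0.001], [0.419, -0.908, -0.001], [0.001, 0.001, -1.0]]
ft_force: [0.4, 0.3, 0.0]
grip_width: 0.0852
gripper_force: 0.0
time_s: 43.05
position: [0.54, -0.4031, 0.181]
tool_rot: [[1.0, 0.003, 0.001], [0.003, -1.0, -0.001], [0.001, 0.001, -1.0]]
ft_force: [-0.4, 0.4, -0.4]
grip_width: 0.0854
gripper_force: 0.0
```

View pics/side4.png

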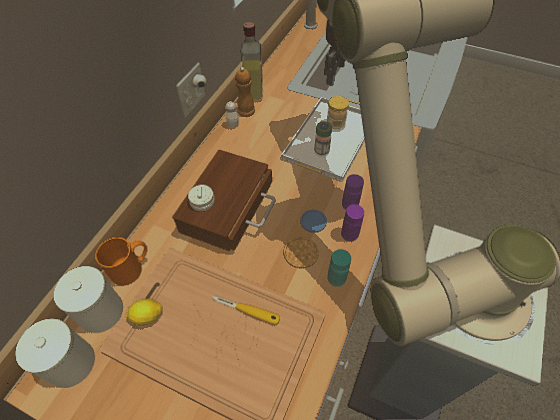

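The side view shows the drawer shut with its handle at (262,210), both coasters empty and the jars upright. Next I'll fetch the honey jar.

```bash
python3 -m jog '[{"linear":[-0.3,0.1,0],"roll":0},{"linear":[-0.17,0.1,0],"roll":0},{"linear":[0,0,0.3],"roll":0},{"linear":[0,0,0.5],"roll":0},{"linear":[0,0,0.5],"roll":0},{"linear":[0,0,0.5],"roll":0},{"linear":[0,0,0.5],"roll":0},{"linear":[0,0,0.4],"roll":0},{"linear":[0,0,0.3],"roll":0},{"linear":[0,0,0.2],"roll":0},{"linear":[0,0,0],"roll":0},{"linear":[0,0,0],"roll":0}]'
python3 -m jog '[{"linear":[0,0,0],"roll":0},{"linear":[0,0,0],"roll":0},{"linear":[0,0,0],"roll":0},{"linear":[0,0,0],"roll":0},{"linear":[0,0,0],"roll":0},{"linear":[0,0,0],"roll":0}]' 0.2 50
python3 -m jog '[{"linear":[0,0,-0.3],"roll":0},{"linear":[0,0,-0.5],"roll":0},{"linear":[0,0,-0.6],"roll":0},{"linear":[0,0,-0.6],"roll":0},{"linear":[0,0,-0.6],"roll":0},{"linear":[0,0,-0.6],"roll":0},{"linear":[0,0,-0.4],"roll":0},{"linear":[0,0,0],"roll":0}]'
```

```text
time_s: 44.1
position: [0.5212, -0.4112, 0.0526]
tool_rot: [[1.0, 0.001, 0.0], [0.001, -1.0, -0.0], [0.0, 0.0, -1.0]]
ft_force: [0.1, 0.6, 0.1]
grip_width: 0.0853
gripper_force: 0.0
time_s: 44.6
position: [0.5214, -0.4112, 0.0537]
tool_rot: [[1.0, 0.001, 0.001], [0.001, -1.0, -0.001], [0.001, 0.001, -1.0]]
ft_force: [-0.8, 1.6, 4.6]
grip_width: 0.0625
gripper_force: 54.3
time_s: 45.27
position: [0.5218, -0.4117, 0.2008]
tool_rot: [[1.0, 0.001, 0.005], [0.001, -1.0, -0.005], [0.005, 0.005, -1.0]]
ft_force: [0.7, 0.1, -2.8]
grip_width: 0.0627
gripper_force: 55.8
```

```bash
python3 -m jog '[{"linear":[0,-0.3,0],"roll":0},{"linear":[-0.1,-0.6,0],"roll":0},{"linear":[-0.13,-0.8,0],"roll":0},{"linear":[-0.13,-0.8,0],"roll":0},{"linear":[-0.13,-0.8,0],"roll":0},{"linear":[-0.13,-0.8,0],"roll":0},{"linear":[-0.13,-0.8,0],"roll":0},{"linear":[-0.13,-0.8,0],"roll":0},{"linear":[-0.13,-0.8,0],"roll":0},{"linear":[-0.13,-0.8,0],"roll":0},{"linear":[-0.13,-0.8,0],"roll":0},{"linear":[-0.13,-0.8,0],"roll":0}]'
python3 -m jog '[{"linear":[-0.13,-0.8,0],"roll":0},{"linear":[-0.13,-0.8,0],"roll":0},{"linear":[-0.13,-0.7,0],"roll":0},{"linear":[-0.1,-0.5,0],"roll":0},{"linear":[-0.1,-0.3,0],"roll":0},{"linear":[0,0,0],"roll":0},{"linear":[0,0,0],"roll":0},{"linear":[0,0,0],"roll":0}]'
```

```text
time_s: 46.27
position: [0.4637, -0.0534, 0.1954]
tool_rot: [[1.0, 0.0, -0.001], [0.0, -1.0, 0.001], [-0.001, -0.001, -1.0]]
ft_force: [0.6, -0.6, -3.5]
grip_width: 0.0626
gripper_force: 55.9
time_s: 46.93
position: [0.4412, 0.0685, 0.1958]
tool_rot: [[1.0, 0.0, -0.0], [0.0, -1.0, -0.0], [-0.0, 0.0, -1.0]]
ft_force: [-0.5, -0.3, -3.0]
grip_width: 0.0625
gripper_force: 56.0
```

```bash
python3 -m jog '[{"linear":[0,0,0.3],"roll":0},{"linear":[0,0,0.5],"roll":0},{"linear":[0,0,0.5],"roll":0},{"linear":[0,0,0.5],"roll":0},{"linear":[0,0,0.5],"roll":0},{"linear":[0,0,0.5],"roll":0},{"linear":[0,0,0.4],"roll":0},{"linear":[0,0,0.2],"roll":0},{"linear":[0,0,0.1],"roll":0},{"linear":[0,0,0],"roll":0},{"linear":[0,0,0],"roll":0}]'
python3 -m jog '[{"linear":[0,0,0.05],"roll":0},{"linear":[0,0,0],"roll":0},{"linear":[0,0,0],"roll":0}]'
```

```text
time_s: 47.85
position: [0.4417, 0.0686, 0.0567]
tool_rot: [[1.0, 0.0, 0.001], [0.0, -1.0, -0.0], [0.001, 0.0, -1.0]]
ft_force: [1.2, -0.1, -4.3]
grip_width: 0.0624
gripper_force: 56.0
time_s: 48.1
position: [0.4414, 0.069, 0.0545]
tool_rot: [[1.0, 0.001, 0.001], [0.001, -1.0, -0.0], [0.001, 0.0, -1.0]]
ft_force: [0.5, -0.6, -3.0]
grip_width: 0.0624
gripper_force: 56.0
```

```bash
python3 -m jog '[{"linear":[0,0,0.03],"roll":0},{"linear":[0,0,0.02],"roll":0},{"linear":[0,0,0],"roll":0},{"linear":[0,0,0],"roll":0}]'
python3 -m jog '[{"linear":[0,0,0.02],"roll":0},{"linear":[0,0,0],"roll":0}]'
```

```text
time_s: 48.43
position: [0.4414, 0.069, 0.0526]
tool_rot: [[1.0, 0.001, 0.001], [0.001, -1.0, -0.0], [0.001, 0.0, -1.0]]
ft_force: [-2.5, 0.3, 6.8]
grip_width: 0.0628
gripper_force: 56.4
time_s: 48.6
position: [0.4414, 0.069, 0.0526]
tool_rot: [[1.0, 0.001, 0.002], [0.001, -1.0, -0.0], [0.002, 0.0, -1.0]]
ft_force: [-5.5, 0.8, 16.8]
grip_width: 0.0623
gripper_force: 57.2
```

```bash
python3 -m jog '[{"linear":[0,0,0],"roll":0},{"linear":[0,0,0],"roll":0},{"linear":[0,0,0],"roll":0},{"linear":[0,0,0],"roll":0},{"linear":[0,0,-0.3],"roll":0},{"linear":[0,0,-0.5],"roll":0},{"linear":[0,0,-0.7],"roll":0},{"linear":[0,0,-0.7],"roll":0},{"linear":[0,0,-0.7],"roll":0}]' 1
python3 -m jog '[{"linear":[0.15,0.5,0],"roll":0},{"linear":[0.18,0.8,0],"roll":0},{"linear":[0.18,0.8,0],"roll":0},{"linear":[0.18,0.8,0],"roll":0},{"linear":[0.18,0.8,0],"roll":0},{"linear":[0.18,0.8,0],"roll":0},{"linear":[0.18,0.8,0],"roll":0},{"linear":[0.18,0.8,0],"roll":0},{"linear":[0.18,0.8,0],"roll":0},{"linear":[0.18,0.8,0],"roll":0},{"linear":[0.18,0.7,0],"roll":0},{"linear":[0,0.3,0],"roll":0}]' 0.6
python3 -m jog '[{"linear":[0,0,0],"roll":0},{"linear":[0,0,0],"roll":0}]'
```

```text
time_s: 49.35
position: [0.4409, 0.069, 0.1685]
tool_rot: [[1.0, 0.0, -0.001], [0.0, -1.0, 0.0], [-0.001, -0.0, -1.0]]
ft_force: [0.8, -0.6, 0.1]
grip_width: 0.0855
gripper_force: 0.0
time_s: 50.35
position: [0.5198, -0.2824, 0.1666]
tool_rot: [[1.0, -0.002, 0.0], [-0.002, -1.0, -0.001], [0.0, 0.001, -1.0]]
ft_force: [-0.5, -0.8, 0.5]
grip_width: 0.0686
gripper_force: 0.0
time_s: 50.52
position: [0.519, -0.2785, 0.1668]
tool_rot: [[1.0, -0.0, -0.001], [-0.0, -1.0, 0.001], [-0.001, -0.001, -1.0]]
ft_force: [0.2, 0.8, -0.8]
grip_width: 0.0684
gripper_force: 0.0
```

```bash
python3 -m jog '[{"linear":[0.01,0.05,0.3],"roll":0},{"linear":[0,0,0.5],"roll":0},{"linear":[0,0,0.5],"roll":0},{"linear":[0,0,0.5],"roll":0},{"linear":[0,0,0.5],"roll":0},{"linear":[0,0,0.3],"roll":0},{"linear":[0,0,0.2],"roll":0},{"linear":[0,0,0.06],"roll":0},{"linear":[0,0,0],"roll":0},{"linear":[0,0,0],"roll":0}]'
python3 -m jog '[{"linear":[0,0,0],"roll":0},{"linear":[0,0,0],"roll":0},{"linear":[0,0,0],"roll":0},{"linear":[0,0,0],"roll":0},{"linear":[0,0,0],"roll":0},{"linear":[0,0,0],"roll":0}]' -0.2 30
python3 -m jog '[{"linear":[0,0,-0.3],"roll":0},{"linear":[0,0,-0.5],"roll":0},{"linear":[0,0,-0.5],"roll":0},{"linear":[0,0,-0.5],"roll":0},{"linear":[0,0,-0.2],"roll":0},{"linear":[0,0,0],"roll":0}]'
```

```text
time_s: 51.35
position: [0.5201, -0.2807, 0.0538]
tool_rot: [[1.0, 0.001, 0.001], [0.001, -1.0, -0.001], [0.001, 0.001, -1.0]]
ft_force: [-0.1, 0.2, 0.4]
grip_width: 0.0684
gripper_force: 0.0
time_s: 51.85
position: [0.5201, -0.281, 0.0539]
tool_rot: [[1.0, 0.0, 0.001], [0.0, -1.0, -0.001], [0.001, 0.001, -1.0]]
ft_force: [-0.8, 2.3, 6.0]
grip_width: 0.0437
gripper_force: 28.4
time_s: 52.35
position: [0.5203, -0.2815, 0.1346]
tool_rot: [[1.0, 0.0, 0.003], [0.0, -1.0, -0.002], [0.003, 0.002, -1.0]]
ft_force: [-0.1, -0.3, -0.5]
grip_width: 0.0446
gripper_force: 29.2
```

```bash
python3 -m jog '[{"linear":[-0.1,-0.3,0],"roll":0},{"linear":[-0.18,-0.6,0],"roll":0},{"linear":[-0.18,-0.6,0],"roll":0},{"linear":[-0.18,-0.6,0],"roll":0},{"linear":[-0.18,-0.6,0],"roll":0},{"linear":[-0.18,-0.6,0],"roll":0},{"linear":[-0.18,-0.6,0],"roll":0},{"linear":[-0.18,-0.6,0],"roll":0},{"linear":[-0.18,-0.6,0],"roll":0},{"linear":[-0.15,-0.6,0],"roll":0},{"linear":[-0.08,-0.4,0],"roll":0}]'
python3 -m jog '[{"linear":[0,0,0],"roll":0},{"linear":[0,0,0],"roll":0}]'
```

```text
time_s: 53.27
position: [0.4472, -0.035, 0.1317]
tool_rot: [[1.0, 0.001, -0.003], [0.001, -1.0, 0.001], [-0.003, -0.001, -1.0]]
ft_force: [0.6, -0.8, -1.0]
grip_width: 0.0441
gripper_force: 29.2
time_s: 53.43
position: [0.4484, -0.0366, 0.1322]
tool_rot: [[1.0, 0.002, -0.001], [0.002, -1.0, 0.0], [-0.001, -0.0, -1.0]]
ft_force: [0.3, -1.1, -1.1]
grip_width: 0.0442
gripper_force: 29.2
```

```bash
python3 -m jog '[{"linear":[0.03,0,0.3],"roll":0},{"linear":[0,0,0.4],"roll":0},{"linear":[0,0,0.4],"roll":0},{"linear":[0,0,0.4],"roll":0},{"linear":[0,0,0.25],"roll":0},{"linear":[0,0,0.1],"roll":0},{"linear":[0,0,0.05],"roll":0},{"linear":[0,0,0],"roll":0},{"linear":[0,0,0],"roll":0}]'
python3 -m jog '[{"linear":[0,0,0.04],"roll":0},{"linear":[0,0,0],"roll":0},{"linear":[0,0,0],"roll":0}]'
```

```text
time_s: 54.18
position: [0.4504, -0.0374, 0.0573]
tool_rot: [[1.0, 0.0, 0.001], [0.0, -1.0, -0.0], [0.001, 0.0, -1.0]]
ft_force: [-0.0, 0.1, -1.2]
grip_width: 0.044
gripper_force: 29.2
time_s: 54.43
position: [0.4502, -0.0371, 0.0556]
tool_rot: [[1.0, 0.001, 0.001], [0.001, -1.0, -0.0], [0.001, 0.0, -1.0]]
ft_force: [0.4, -0.4, -1.6]
grip_width: 0.044
gripper_force: 29.2
```

```bash
python3 -m jog '[{"linear":[0,0,0.03],"roll":0},{"linear":[0,0,0.02],"roll":0},{"linear":[0,0,0],"roll":0},{"linear":[0,0,0],"roll":0}]'
python3 -m jog '[{"linear":[0,0,0.03],"roll":0},{"linear":[0,0,0],"roll":0},{"linear":[0,0,0],"roll":0}]'
```

```text
time_s: 54.77
position: [0.45, -0.037, 0.0533]
tool_rot: [[1.0, 0.001, -0.0], [0.001, -1.0, 0.0], [-0.0, -0.0, -1.0]]
ft_force: [-0.7, 1.3, -1.4]
grip_width: 0.0441
gripper_force: 29.2
time_s: 55.02
position: [0.4503, -0.0371, 0.0528]
tool_rot: [[1.0, 0.001, 0.001], [0.001, -1.0, -0.0], [0.001, 0.0, -1.0]]
ft_force: [-1.2, 0.8, 8.6]
grip_width: 0.0441
gripper_force: 29.8
```

Contact. I'll release, rise, move aside over the tray and check.

```bash
python3 -m jog '[{"linear":[0,0,0],"roll":0},{"linear":[0,0,0],"roll":0},{"linear":[0,0,0],"roll":0},{"linear":[0,0,0],"roll":0},{"linear":[0,0,-0.3],"roll":0},{"linear":[0,0,-0.5],"roll":0},{"linear":[0,0,-0.7],"roll":0},{"linear":[0,0,-0.7],"roll":0},{"linear":[0,0,-0.7],"roll":0},{"linear":[0,0,-0.5],"roll":0}]' 0.6
python3 -m jog '[{"linear":[0,0.5,0],"roll":0},{"linear":[0,0.8,0],"roll":0},{"linear":[0,0.8,0],"roll":0},{"linear":[0,0.8,0],"roll":0},{"linear":[0,0.8,0],"roll":0},{"linear":[0,0.8,0],"roll":0},{"linear":[0,0.8,0],"roll":0},{"linear":[0,0.8,0],"roll":0},{"linear":[0,0.8,0],"roll":0},{"linear":[0,0.6,0],"roll":0},{"linear":[0,0.3,0],"roll":0},{"linear":[0,0,0],"roll":0}]'
python3 - <<'E'
from h import *
a=grab('top')[110:310,90:370]; b=grab('side')[130:340,120:400]
o=np.vstack([cv2.resize(a,(420,300)),cv2.resize(b,(400,300))[:, :400] if 0 else cv2.resize(b,(420,300))])
cv2.imwrite('pics/final.png',o[...,::-1])
E
```

```text
time_s: 55.85
position: [0.4503, -0.0371, 0.1904]
tool_rot: [[1.0, 0.0, 0.002], [0.0, -1.0, -0.001], [0.002, 0.001, -1.0]]
ft_force: [0.1, -1.0, 0.8]
grip_width: 0.0683
gripper_force: 0.0
time_s: 56.85
position: [0.4499, -0.3509, 0.1875]
tool_rot: [[1.0, -0.002, -0.0], [-0.002, -1.0, 0.0], [-0.0, -0.0, -1.0]]
ft_force: [1.0, 0.6, 0.2]
grip_width: 0.0681
gripper_force: 0.0
```

View pics/final.png

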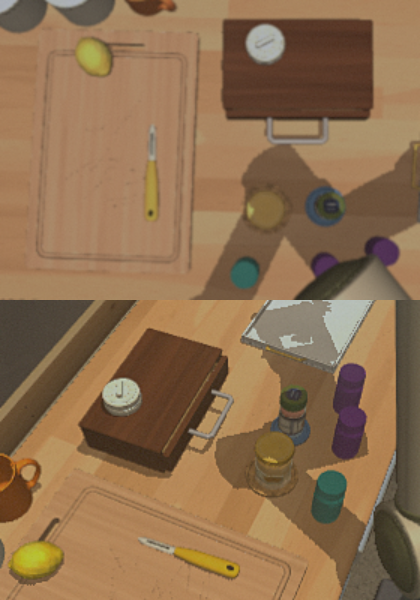

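Both jars stand in their coasters, the drawer is shut and the peeler lies flat on the board. I'll check the handle position in numbers, then hand in.

```bash
python3 - <<'E'
from h import *
x=onz('top',288.3,203.5,.05); print(x)
if abs(x[0]-.56)<.004: print(env.close_job())
E
```

```text
[0.56045472 0.0175762  0.05      ]
the job is handed in; nothing more can be done
None
```

The job is done and handed in at about 57 s: both jars are upright in their own coasters, the peeler is flat on the board, the opener is flat in the drawer, the drawer is shut, and the gripper is holding nothing.

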